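Strip a stacked idler assembly and lay its parts out

ROBOT

A 6-joint arm with a two-finger parallel gripper is mounted at the origin on the work surface. World frame = base frame: x ahead of the robot, y to its left, z up, the work surface at z = 0. Lengths are in m, angles in rad, forces in N, time in s.
With the tool pointing down it reaches from about 0.25 to 0.725 m from the base axis. Payload 4 kg.
Tool frame: the origin (TCP) lies on the centre line of the jaws, within the pads' length; the fingertips stand 14 mm ahead of it and the grasp point (between the pads) lies 5 mm behind it (r.nose_length is the distance from the TCP to the fingertips, in m); z points along the fingers, y is the direction in which the jaws open and shut (so a half turn about z gives the same grasp; the last joint's range is limited). The gripper opens to 85 mm and grips with 20 to 120 N. Pads are 22 mm wide; open, the fingers measure 114 mm over their backs; the gripper's body (76 mm by 85 mm) begins 54 mm behind the grasp point. The pads swing forward as they close: fully open they stand 13 mm farther back than shut.
Start: joints at [-1.227, 0.241, 0.005, 1.335, 0, 1.571], TCP at [0.169, -0.471, 0.245] pointing down, gripper open.
Joint ranges: [-2.72, 2.72], [-1.05, 1.87], [-1.09, 1.28], [-1.99, 2.15], [-1.42, 1.44], [-3.14, 3.14]. Speed limits (rad/s): [2.79, 2.79, 3.14, 3.14, 3.14, 3.14].

INTERFACE

Orientations are given as a unit quaternion [x, y, z, w].
In Python, from workcell import r, capture, get_calibration, order gives the robot as it stands.
- The arm moves only by the tool apply_moves, never from a script. Its argument "plan" is a list of rows, each a list of 7 numbers: the opening, from 0 (shut) to 1 (fully open), then the shift along the tool's x, y, z in m, then the turn, a rotation vector about the tool's x, y, z in rad. A call has 1 to 8 rows; each row is the pose to reach, as a shift and turn from the pose commanded when the call began, along the tool's axes at that moment; what a row does not reach only later rows make up. A row lasts 1/12 s, in which the tool goes at most 41.7 mm and 7.16 degrees, less where a joint would pass 70% of its speed; a pose out of reach is approached as far as the arm can. A call with a gripper value outside its range is refused whole. The fingers move at their own pace and stop on an object; "newtons" is the grip in N (left out, the last holds). Time passes only in rows, so rows that repeat a pose let the fingers close. It gives the time, the measured TCP pose, the force and the opening at its end, in the units of the state.
- r.observe(): the state, without advancing time (a new reading comes with each control period).
- capture(name): name is "scene" or "top" or "wrist"; returns the picture (420x560x3 uint8, blue, green, red); there is no depth.
- get_calibration(name): a dict with "intrinsics" (3x3 intrinsics, pixels), "rvec" (rotation vector, rad) and "tvec" (3), from world to camera coordinates, as OpenCV has them; the wrist camera has in their place "mount" (4x4, takes a point from camera to tool coordinates, whose origin is the TCP and whose axes are the flange's). Camera axes: x right, y down, z forward; pixel columns grow to the right and rows downward; lengths in m; the calibration is good to about 2 mm. A picture is of the moment at which its call begins: read the wrist's pose just before it. get_calibration takes no time and is no camera call.
- order.finish_job(): hands the job in, once; it reports no verdict.
The state is a dict: "time_s": time; "qpos": joint angles; "joint_vel": joint speeds; "tau": joint torques, N m; "position": TCP position; "eef_rot": TCP orientation; "ft_force": force on the tool from outside, world axes, zero at the start; "ft_torque": the same for the moment, N m; "finger_gap": finger opening in m.
Only numpy, scipy, OpenCV 4.12 (cv2) and the standard library are available. Lean on these libraries where they do the work, as an engineer would, in place of code of your own. Each camera call takes 0.05 s, during which the arm holds its last target. There are 200 camera calls.

TASK

The parts of a stripped belt idler are stacked on the bench. Take the stack apart one piece at a time from the top down, in this order: the large hex nut flat into the round steel dish with the blue floor, the brass bush over the upright post and down onto its yellow base, the bearing flat into the square red tray, and last the grey pulley onto the middle of the green pad so that none of it overhangs. Keep every part upright, set each down gently rather than dropping it, leave the white mug and the red-and-white spray can where they stand, and leave everything released and at rest.

Things in the scene. Friction and masses are not known exactly. Their poses are not given: they have to be found in the camera images.
- nut: Dark steel hexagonal nut, the top of the stack: 34 mm across flats (39 mm across corners), 22 mm high, 0.11 kg. Origin at the centre of its underside, z up; two of its flats face +x and -x of its frame, the others follow every 60 degrees about z. A threaded hole is only drawn on it: it is solid.
- bush: Brass plain bush (a tube), second from the top: outside diameter 46 mm, bore 28 mm right through, 40 mm high, 0.2 kg. Origin at the centre of its underside, z along the bore, up.
- bearing: Steel ball bearing with an orange seal, third from the top: outside diameter 56 mm, 20 mm high, 0.22 kg. Origin at the centre of its underside, z up.
- pulley: Grey plastic ribbed belt pulley, the bottom of the stack, standing on the bench: outside diameter 66 mm, 28 mm high, 0.25 kg. Origin at the centre of its underside, z up. The four parts merely rest on one another, flat on flat, each centred to within about 2 mm on the one below; the whole stack is 110 mm high.
- dish: Round shallow steel dish with a blue floor, fixed to the bench; the nut's place. Inside diameter about 72 mm at the floor, rim 82 mm outside and 9 mm high above the bench, floor 3 mm above the bench. Origin at the centre of its underside, at bench height, z up.
- post: Upright steel post on a round yellow base, fixed to the bench; the bush's place. The base is 88 mm in diameter and 10 mm high; the post is 12 mm in diameter and its tip, tapered over the last 8 mm, is 70 mm above the bench. Origin on the post's axis at bench height, z up.
- tray: Square shallow red plastic tray, fixed to the bench; the bearing's place. 92 mm square outside, walls 3 mm thick and 8 mm high above the bench, floor 3 mm above the bench. Origin at the centre of its underside, at bench height; x and y along its sides.
- pad: Square green pad, fixed to the bench; the pulley's place. 95 mm square, 6 mm thick. Origin at the centre of its underside, at bench height; x and y along its sides.
- mug: White ceramic mug, loose, to be left alone: 80 mm in diameter, 90 mm high, handle towards its +y. Origin at the centre of its underside.
- can: Red and white spray can standing loose, to be left alone: 54 mm in diameter, 160 mm high. Origin at the centre of its underside.
Not all that is in view belongs to the job. There is more than one size of the bush; the one meant has the size given above.

How it is judged:
On the way, in this order (a step that is already met when the one before it is completed fails the run):
1. the large hex nut lies flat in the blue-floored steel dish (horizontal distance between nut and dish below 0.022 m and z of nut in the frame of dish below 0.007 m and angle between nut's own z axis and vertical below 0.12 rad and linear speed of nut below 0.03 m/s), for 0.2 s.
2. the brass bush is down over the post (horizontal distance between bush and post below 0.011 m and z of bush in the frame of post below 0.014 m and angle between bush's own z axis and vertical below 0.12 rad and linear speed of bush below 0.03 m/s), for 0.2 s.
3. the bearing lies flat in the red tray (horizontal distance between bearing and tray below 0.024 m and z of bearing in the frame of tray below 0.007 m and angle between bearing's own z axis and vertical below 0.12 rad and linear speed of bearing below 0.03 m/s), for 0.2 s.
4. the pulley stands on the green pad (horizontal distance between pulley and pad below 0.014 m and z of pulley in the frame of pad below 0.01 m and angle between pulley's own z axis and vertical below 0.12 rad and linear speed of pulley below 0.03 m/s), for 0.2 s.
At the end, for the whole second after the job is handed in: All released, at rest (0.03 m/s), upright (0.12 rad), bottomed: nut in dish (centres within 22 mm), bush over post on its base (11 mm), bearing on tray floor (24 mm), pulley on pad (14 mm); undersides within 4 mm of those floors; mug and can upright (0.2 rad), moved under 30 mm (all of step 1 and all of step 2 and all of step 3 and all of step 4 and distance of each of mug, can from where it was at the start of the episode below 0.03 m and angle between each of mug, can's own z axis and vertical below 0.2 rad); the robot touches nothing.
It fails at once if a part of the stack is tipped over (more than 0.7 rad) (angle between any of nut, bush, bearing, pulley's own z axis and vertical above 0.7 rad).
It fails at once if a part is dropped: it comes down on the bench or a place faster than 0.6 m/s ((height (world z) of nut below 0.024 m and linear speed of nut above 0.6 m/s) or (height (world z) of bush below 0.024 m and linear speed of bush above 0.6 m/s) or (height (world z) of bearing below 0.024 m and linear speed of bearing above 0.6 m/s) or (height (world z) of pulley below 0.024 m and linear speed of pulley above 0.6 m/s)).
It fails at once if the mug or the spray can is knocked over or pushed more than 30 mm (angle between any of mug, can's own z axis and vertical above 0.5 rad or distance of any of mug, can from where it was at the start of the episode above 0.03 m).
It also fails if it takes over 131 s, if anything falls off the work surface, if the arm or the gripper's body presses on something with over 40 N, if the wrist force passes 120 N, or if a joint passes its speed limit or range.

## Working session

There is one attempt and no reset: what is moved stays moved. The work goes in short steps, Python scripts to look and compute and a tool call to move; the robot and the scene stay as the last step left them, time stands still between calls to the robot, and variables do not carry over. Pictures are saved under pics/ and viewed, about 12 in all and at most 16, crops included, and the job is handed in when it is done.

Besides the shell and the picture viewer there is one more tool, called after "Call:" in YAML: its name, and indented under it one key for each argument. apply_moves: Moves the arm, as the interface text tells. Its arguments: {"type":"object","properties":{"plan":{"type":"array","items":{"type":"array","items":{"type":"number"}}},"newtons":{"type":"number"}},"required":["plan"]}

```bash
ls; mkdir -p pics; python3 - <<'E'
from workcell import r,capture,get_calibration
import cv2
print(r.observe())
for n in("scene","top"):
    cv2.imwrite(f"pics/{n}0.png",capture(n)); c=get_calibration(n); print(n,c)
print(get_calibration("wrist"))
E
```

```text
pics
{'time_s': 0.0, 'qpos': array([-1.22698864e+00,  2.41404251e-01,  3.71492219e-03,  1.33522845e+00,
        5.12266361e-07,  1.57077776e+00]), 'joint_vel': array([ 0.00030735,  0.001711  ,  0.00067649, -0.00042493, -0.00020933,
       -0.00102626]), 'tau': array([ 2.63978895e-03, -3.72317934e+01,  2.52408636e+01,  1.68643525e-02,
        5.98648307e-05, -1.28719495e-05]), 'position': array([ 0.16832877, -0.47015644,  0.24441376]), 'eef_rot': array([ 9.85258742e-01,  1.71067489e-01, -1.81184295e-04, -1.04513860e-03]), 'ft_force': array([0.11198155, 0.65222271, 0.66553243]), 'ft_torque': array([-0.03429176, -0.00965454,  0.00091544]), 'finger_gap': 0.08502343593518713}
scene {'intrinsics': array([[398.53395605,   0.        , 273.71060102],
       [  0.        , 398.53395605, 203.90753586],
       [  0.        ,   0.        ,   1.        ]]), 'rvec': array([ 1.05113404,  2.31377165, -1.1413219 ]), 'tvec': array([ 0.39961851, -0.20437266,  1.11992775])}
top {'intrinsics': array([[391.51894902,   0.        , 278.37897692],
       [  0.        , 391.51894902, 207.15243655],
       [  0.        ,   0.        ,   1.        ]]), 'rvec': array([ 2.12295004, -2.07306439,  0.23690744]), 'tvec': array([-0.00517657,  0.59029158,  0.87845065])}
{'intrinsics': array([[362.2044152 ,   0.        , 280.41252023],
       [  0.        , 362.2044152 , 211.4716767 ],
       [  0.        ,   0.        ,   1.        ]]), 'mount': array([[-4.82498291e-04, -9.54516879e-01, -2.98156493e-01,
         7.68102929e-02],
       [ 9.99999814e-01, -3.48962656e-04, -5.01104150e-04,
         4.25417178e-04],
       [ 3.74266888e-04, -2.98156679e-01,  9.54516870e-01,
        -1.29584847e-01],
       [ 0.00000000e+00,  0.00000000e+00,  0.00000000e+00,
         1.00000000e+00]])}
```

View pics/scene0.png

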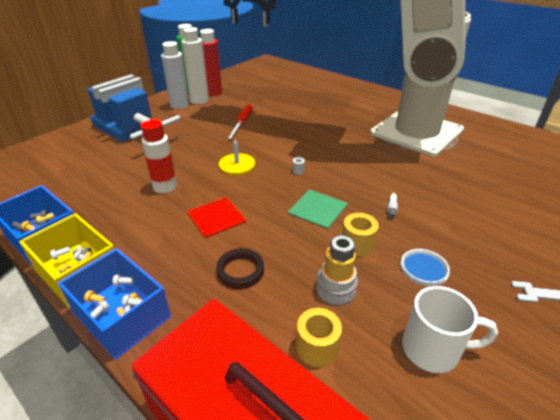

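View pics/top0.png

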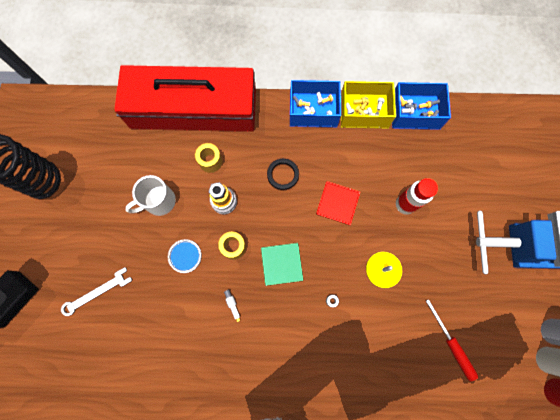

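The top view shows the stack at about (222,197), with the dish at (184,256), post base at (384,269), tray at (338,203) and pad at (282,264). The mug is at (152,195) and the can at (420,193). Possible mix-ups for the bush are the loose yellow bushes at (207,155) and (231,244); the one meant is second in the stack. The black ring at (283,174) and small nut at (333,300) are distractors. Next I'll measure these and crop the stack to check.

```bash
cat > h.py <<'E'
import numpy as np,cv2
from scipy.spatial.transform import Rotation as R
from workcell import r,capture,get_calibration
def cam(name,s=None):
    c=get_calibration(name);K=c["intrinsics"]
    if name=="wrist":
        s=s or r.observe();T=np.eye(4);T[:3,:3]=R.from_quat(s["eef_rot"]).as_matrix();T[:3,3]=s["position"]
        M=np.linalg.inv(T@c["mount"])
        return K,M[:3,:3],M[:3,3]
    return K,cv2.Rodrigues(c["rvec"])[0],c["tvec"]
def ray(C,uv):
    K,A,t=C;d=A.T@np.linalg.solve(K,[uv[0],uv[1],1]);return -A.T@t,d
def onplane(C,uv,z):
    o,d=ray(C,uv);return o+d*(z-o[2])/d[2]
def proj(C,p):
    K,A,t=C;q=K@(A@np.asarray(p,float)+t);return q[:2]/q[2]
def blob(img,seed,h,smin=110,vmin=60,win=45):
    hsv=cv2.cvtColor(img,cv2.COLOR_BGR2HSV)
    m=cv2.inRange(hsv,(h[0],smin,vmin),(h[1],255,255))
    if h[0]==0:m|=cv2.inRange(hsv,(172,smin,vmin),(180,255,255))
    w=np.zeros_like(m);x,y=map(int,seed);w[max(0,y-win):y+win,max(0,x-win):x+win]=255;m&=w
    cs,_=cv2.findContours(m,cv2.RETR_EXTERNAL,cv2.CHAIN_APPROX_NONE)
    return max(cs,key=cv2.contourArea)
def cen(c):
    M=cv2.moments(c);return np.array([M["m10"],M["m01"]])/M["m00"]
def world_contour(C,c,z):return np.array([onplane(C,p,z)[:2] for p in c[:,0]],np.float32)
E
python3 - <<'E'
from h import *
np.set_printoptions(precision=4,suppress=True)
seeds={"top":dict(dish=(184,256),post=(384,270),tray=(338,203),pad=(282,264),b1=(207,155),b2=(231,244)),
"scene":dict(dish=(425,267),post=(237,163),tray=(216,217),pad=(318,208))}
H=dict(dish=(95,125,.003),post=(20,35,.010),tray=(0,8,.005),pad=(60,90,.006),b1=(15,35,.04),b2=(15,35,.04))
for n in seeds:
    C=cam(n);im=cv2.imread(f"pics/{n}0.png")
    for k,sd in seeds[n].items():
        c=blob(im,sd,H[k][:2],win=30);w=world_contour(C,c,H[k][2]);M=cv2.minAreaRect(w*1000)
        print(n,k,cen(c),onplane(C,cen(c),H[k][2]),M[1],M[2], cv2.minEnclosingCircle(w)[1])
a=cv2.imread("pics/scene0.png")[220:320,290:400];b=cv2.imread("pics/top0.png")[165:225,190:256]
cv2.imwrite("pics/crop1.png",np.hstack([cv2.resize(a,(440,400),interpolation=2),cv2.resize(b,(330,400),interpolation=2)]))
E
```

```text
top dish [184.2606 255.7603] [0.4743 0.243  0.003 ] (67.80827331542969, 68.68447875976562) 1.3662205934524536 0.03530756011605263
top post [383.6754 269.3704] [ 0.4517 -0.2552  0.01  ] (88.31541442871094, 89.27398681640625) 1.3701523542404175 0.04555421695113182
top tray [337.931  202.6741] [ 0.6205 -0.1445  0.005 ] (95.63398742675781, 96.70481872558594) 73.24532318115234 0.06552401185035706
top pad [281.5477 263.7946] [ 0.4598 -0.0021  0.006 ] (93.0633544921875, 92.84808349609375) 8.560611724853516 0.064045250415802
top b1 [208.1799 157.0646] [0.7245 0.1924 0.04  ] (81.54462432861328, 64.8663330078125) 37.28606414794922 0.04164518415927887
top b2 [231.4951 244.8088] [0.4999 0.121  0.04  ] (66.49485778808594, 65.92635345458984) 2.482402801513672 0.03566694259643555
scene dish [424.7244 266.7394] [0.4754 0.2449 0.003 ] (62.75167465209961, 68.37139892578125) 40.83580780029297 0.03461356833577156
scene post [236.6082 164.0549] [ 0.4602 -0.2477  0.01  ] (101.01180267333984, 91.77030944824219) 40.428993225097656 0.05323370173573494
scene tray [215.9144 216.4942] [ 0.6252 -0.1404  0.005 ] (103.53240203857422, 97.53053283691406) 72.3978500366211 0.06658285856246948
scene pad [317.8788 208.4761] [0.4677 0.0038 0.006 ] (91.11311340332031, 90.31544494628906) 8.682231903076172 0.061313237994909286
```

View pics/crop1.png

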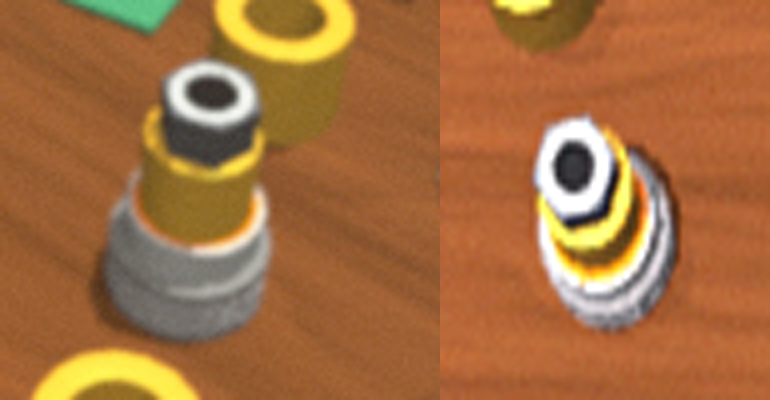

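The crop shows the stack with the nut (scene (342,243), top (217,190)), then bush, bearing with orange seal, and pulley. The two loose bushes are larger decoys.

```bash
python3 - <<'E'
from h import *
np.set_printoptions(precision=4,suppress=True)
T,S=cam("top"),cam("scene")
for n,C,uv in(("top",T,(217,190.2)),("scene",S,(342.5,243))):print(n,onplane(C,uv,.11))
print("mug",onplane(T,(152.5,189),.09),"can",onplane(T,(427,188),.16))
print("cams",ray(T,(0,0))[0],ray(S,(0,0))[0])
im=cv2.imread("pics/top0.png")
for k,sd,z in(("b1",(207,155),.04),("b2",(231,244),.04)):print(onplane(T,sd,z))
s=r.observe();print(s["position"],R.from_quat(s["eef_rot"]).as_matrix())
E
```

```text
top [0.6176 0.1526 0.11  ]
scene [0.6212 0.1558 0.11  ]
mug [0.6225 0.3101 0.09  ] can [ 0.6197 -0.3176  0.16  ]
cams [0.3753 0.0023 0.9896] [1.0186 0.373  0.5281]
[0.7301 0.1958 0.04  ]
[0.5018 0.1223 0.04  ]
[ 0.1684 -0.4702  0.2445] [[ 0.9415  0.3371 -0.0006]
 [ 0.3371 -0.9415  0.0018]
 [ 0.     -0.0019 -1.    ]]
```

Call:
apply_moves:
  plan:
    - [1,0.02,-0.014,0,0,0,0]
    - [1,0.053,-0.036,0,0,0,0]
    - [1,0.086,-0.059,0,0,0,0]
    - [1,0.119,-0.082,0,0,0,0]
    - [1,0.152,-0.104,0,0,0,0]
    - [1,0.185,-0.127,0,0,0,0]
    - [1,0.218,-0.149,0,0,0,0]
    - [1,0.25,-0.171,0,0,0,0]

```text
time_s: 0.77
position: [0.3468, -0.2236, 0.2451]
eef_rot: [0.985, 0.171, -0.0, -0.0]
ft_force: [0.4, -1.8, -0.4]
finger_gap: 0.0854
```

Call:
apply_moves:
  plan:
    - [1,0.033,-0.023,0,0,0,0]
    - [1,0.066,-0.045,0,0,0,0]
    - [1,0.099,-0.068,0,0,0,0]
    - [1,0.132,-0.091,0,0,0,0]
    - [1,0.165,-0.113,0,0,0,0]
    - [1,0.198,-0.136,0,0,0,0]
    - [1,0.231,-0.159,0,0,0,0]
    - [1,0.25,-0.172,0,0,0,0]

```text
time_s: 1.43
position: [0.5252, 0.0242, 0.2446]
eef_rot: [0.985, 0.173, 0.0, -0.001]
ft_force: [0.2, -0.2, 0.5]
finger_gap: 0.0859
```

Call:
apply_moves:
  plan:
    - [1,0.033,-0.023,0,0,0,0]
    - [1,0.066,-0.045,0,0,0,0]
    - [1,0.099,-0.068,0,0,0,0]
    - [1,0.125,-0.085,0,0,0,0]
    - [1,0.135,-0.093,0,0,0,0]
    - [1,0.135,-0.093,0,0,0,0]
    - [1,0.135,-0.093,0,0,0,0]

```text
time_s: 2.02
position: [0.619, 0.1543, 0.2439]
eef_rot: [0.985, 0.172, -0.001, 0.0]
ft_force: [0.5, -0.3, -0.1]
finger_gap: 0.0856
```

```bash
python3 - <<'E'
from h import *
s=r.observe();print(s["position"],s["ft_force"],s["qpos"])
im=capture("wrist");cv2.imwrite("pics/w1.png",im)
C=cam("wrist",s);print(proj(C,[.619,.154,.11]))
E
```

```text
[0.61901436 0.15428258 0.24388753] [ 0.46269687 -0.33783879 -0.11029582] [ 2.44417086e-01  5.28611354e-01  4.26644052e-01  1.47143347e+00
 -3.40891213e-04  3.04084762e+00]
[280.35829865 204.24514456]
```

View pics/w1.png

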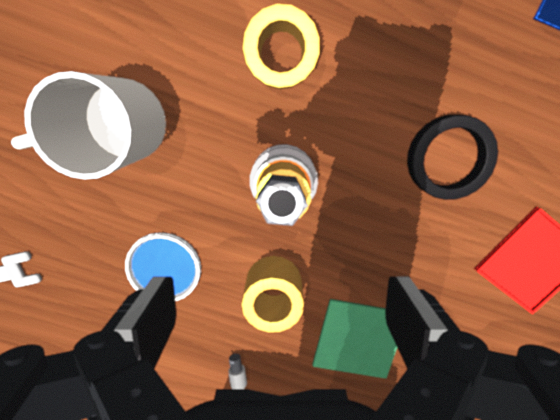

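```bash
python3 - <<'E'
from h import *
im=cv2.imread("pics/w1.png");C=cam("wrist")
hsv=cv2.cvtColor(im,cv2.COLOR_BGR2HSV)
m=cv2.inRange(hsv,(0,0,150),(180,70,255));w=np.zeros_like(m);w[172:232,250:316]=255;m&=w
m=cv2.morphologyEx(m,cv2.MORPH_OPEN,np.ones((3,3)))
cs,_=cv2.findContours(m,0,cv2.CHAIN_APPROX_NONE)
for c in sorted(cs,key=cv2.contourArea)[-3:]:
    print(cv2.contourArea(c),cen(c),cv2.approxPolyDP(c,3,True)[:,0].tolist(),onplane(C,cen(c),.11),cv2.minEnclosingCircle(world_contour(C,c,.11)))
a=cv2.resize(im[160:240,240:330],(720,640),interpolation=cv2.INTER_CUBIC)[:600];cv2.imwrite("pics/w1c.png",a)
E
```

```text
59.5 [312.82633053 188.43977591] [[315, 181], [311, 181], [310, 196], [315, 193]] [0.63850129 0.13434318 0.11      ] ((0.6383373737335205, 0.13455438613891602), 0.006123017985373735)
143.0 [253.58741259 182.13986014] [[259, 172], [250, 173], [253, 196]] [0.62813873 0.17763106 0.11      ] ((0.6272557973861694, 0.1760263592004776), 0.009597474709153175)
1536.0 [281.48502604 203.69552951] [[267, 186], [257, 199], [266, 222], [292, 225], [306, 207], [298, 186]] [0.6194008  0.15242347 0.11      ] ((0.619330644607544, 0.1524277776479721), 0.018954282626509666)
```

View pics/w1c.png

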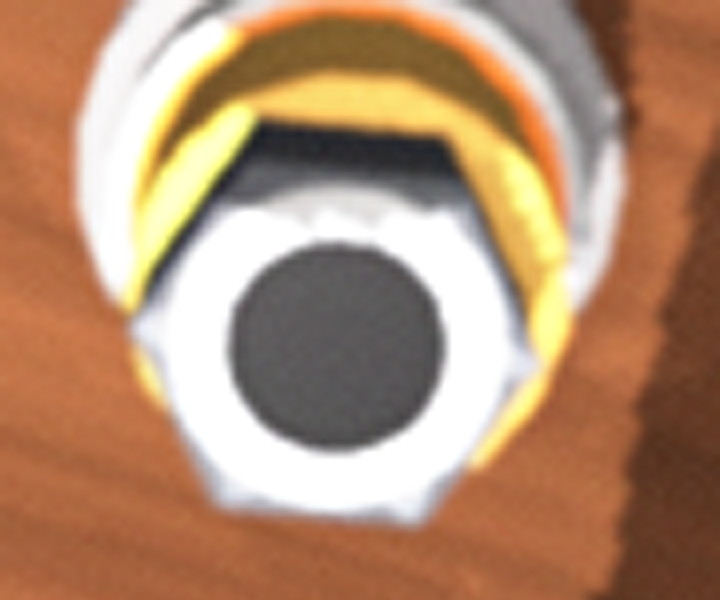

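The wrist view shows the nut hole at (282,203), placing it near (0.619, 0.153). Its flats are about 4.5° off the tool x axis. I'll turn by -25.5° and come down onto it.

Call:
apply_moves:
  plan:
    - [1,0,0.001,0.025,0,0,-0.11]
    - [1,0,0.001,0.05,0,0,-0.22]
    - [1,0,0.001,0.075,0,0,-0.33]
    - [1,0,0.001,0.095,0,0,-0.445]
    - [1,0,0.001,0.11,0,0,-0.445]
    - [1,0,0.001,0.122,0,0,-0.445]
    - [1,0,0.001,0.132,0,0,-0.445]
    - [1,0,0.001,0.137,0,0,-0.445]
  newtons: 40

```text
time_s: 2.73
position: [0.6186, 0.1513, 0.1072]
eef_rot: [0.924, 0.383, -0.001, -0.0]
ft_force: [-0.6, 0.3, -0.0]
finger_gap: 0.0855
```

```bash
python3 - <<'E'
from h import *
s=r.observe();print(s["position"],s["ft_force"],r.nose_length)
cv2.imwrite("pics/w2.png",capture("wrist"))
E
```

```text
[0.61859543 0.15132662 0.10721048] [-0.57319527  0.25776767 -0.00442647] 0.014
```

View pics/w2.png

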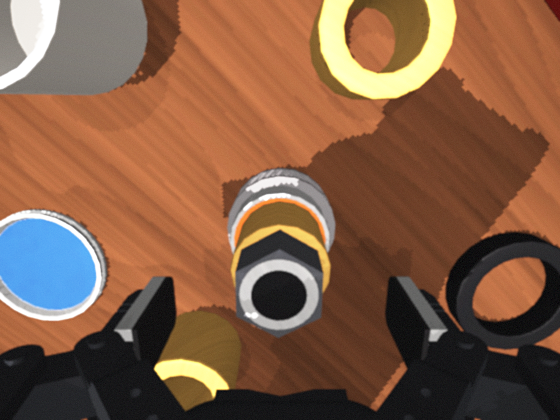

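The nut's hole is at (278,291) between the pads (170 and 390), with its flats parallel to them. It sits 4 mm further along tool +x than expected, so I'll shift and close.

Call:
apply_moves:
  plan:
    - [1,0.004,0,0,0,0,0]
    - [0.3,0.004,0,0,0,0,0]
    - [0.3,0.004,0,0,0,0,0]
    - [0.3,0.004,0,0,0,0,0]
    - [0.3,0.004,0,0,0,0,0]
    - [0.3,0.004,0,0,0,0,0]
    - [0.3,0.004,0,0,0,0,0]
    - [0.3,0.004,0,0,0,0,0]
  newtons: 40

```text
time_s: 3.45
position: [0.623, 0.156, 0.1091]
eef_rot: [0.923, 0.384, 0.001, 0.0]
ft_force: [-0.1, 0.9, 3.0]
finger_gap: 0.0329
```

Call:
apply_moves:
  plan:
    - [0.3,0,0,0,0,0,0]
    - [0.3,0,0,-0.003,0,0,0]
    - [0.3,0,0,-0.01,0,0,0]
    - [0.3,0,0,-0.02,0,0,0]
    - [0.3,0,0,-0.032,0,0,0]
    - [0.3,0,0,-0.044,0,0,0]
    - [0.3,0,0,-0.05,0,0,0]
    - [0.3,0,0,-0.05,0,0,0]

```text
time_s: 4.12
position: [0.6237, 0.1559, 0.1607]
eef_rot: [0.923, 0.384, 0.002, 0.0]
ft_force: [0.7, 0.2, -1.0]
finger_gap: 0.0332
```

```bash
cat > meas.py <<'E'
from h import *
H=dict(dish=(95,125,.003),post=(20,35,.010),tray=(0,8,.005),pad=(60,90,.006))
def meas(k,tag,win=70):
    s=r.observe();im=capture("wrist");cv2.imwrite(f"pics/{tag}.png",im);C=cam("wrist",s)
    g=dict(dish=(.4745,.2435),post=(.4525,-.2545),tray=(.621,-.144),pad=(.461,-.001))[k]
    z=H[k][2];p=proj(C,[*g,z]);c=blob(im,np.clip(p,0,559),H[k][:2],win=win);w=world_contour(C,c,z)
    mr=cv2.minAreaRect(w*1000)
    print(s["time_s"],s["position"].round(4),s["eef_rot"].round(3),s["finger_gap"].round(4),s["ft_force"].round(1));print(k,"expected px",p.round(),"blob",cen(c).round(1),np.ptp(c[:,0],0),"world",onplane(C,cen(c),z).round(4),"rect",np.round(mr[0],1),np.round(mr[1],1),round(mr[2],1),"circ",np.round(cv2.minEnclosingCircle(w)[0],4),round(cv2.minEnclosingCircle(w)[1],4))
E
python3 -c "
from meas import *
meas('dish','w3')"
```

```text
Traceback (most recent call last):
  File "meas.py", line 8, in meas
    print(s["time_s"],s["position"].round(4),s["eef_rot"].round(3),s["finger_gap"].round(4),s["ft_force"].round(1));print(k,"expected px",p.round(),"blob",cen(c).round(1),np.ptp(c[:,0],0),"world",onplane(C,cen(c),z).round(4),"rect",np.round(mr[0],1),np.round(mr[1],1),round(mr[2],1),"circ",np.round(cv2.minEnclosingCircle(w)[0],4),round(cv2.minEnclosingCircle(w)[1],4))
                                                                   ^^^^^^^^^^^^^^^^^^^^^
AttributeError: 'float' object has no attribute 'round'
```

```bash
sed -i 's/s\["finger_gap"\].round(4)/round(s["finger_gap"],4)/' meas.py; python3 -c "
from meas import *
meas('dish','w3')"
```

```text
4.1667 [0.6232 0.1558 0.1594] [0.923 0.384 0.001 0.   ] 0.0328 [ 0.3 -0.4 -2.1]
dish expected px [ 83. 245.] blob [ 83.8 244.6] [84 76] world [0.4755 0.2435 0.003 ] rect [475.1 243. ] [69.7 70.1] 45.1 circ [0.4753 0.2426] 0.0358
```

View pics/w3.png

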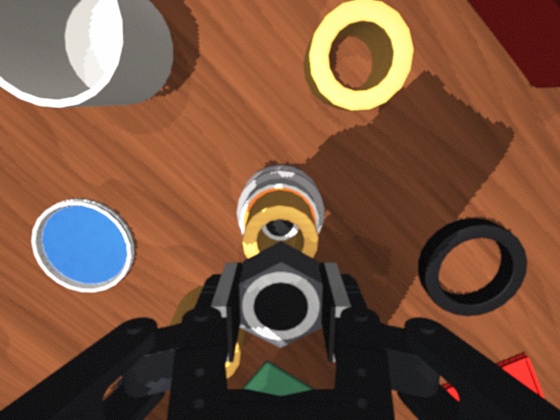

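The nut is held square at (280,305). The dish blob at (84,245) gives a centre of (0.475, 0.243). I'll carry it over.

Call:
apply_moves:
  plan:
    - [0.3,-0.003,-0.01,0,0,0,0]
    - [0.3,-0.009,-0.035,0,0,0,0]
    - [0.3,-0.018,-0.07,0,0,0,0]
    - [0.3,-0.026,-0.105,0,0,0,0]
    - [0.3,-0.035,-0.138,0,0,0,0]
    - [0.3,-0.04,-0.158,0.01,0,0,0]
    - [0.3,-0.042,-0.167,0.025,0,0,0]
    - [0.3,-0.042,-0.167,0.04,0,0,0]

```text
time_s: 4.88
position: [0.4719, 0.2447, 0.1177]
eef_rot: [0.923, 0.386, -0.001, -0.0]
ft_force: [0.1, -0.9, -1.5]
finger_gap: 0.0333
```

Call:
apply_moves:
  plan:
    - [0.3,0,0,0.02,0,0,0]
    - [0.3,0,0,0.04,0,0,0]
    - [0.3,0,0,0.058,0,0,0]
    - [0.3,0,0,0.072,0,0,0]
    - [0.3,0,0,0.08,0,0,0]
    - [0.3,0,0,0.083,0,0,0]
    - [0.3,0,0,0.083,0,0,0]

```text
time_s: 5.47
position: [0.4738, 0.2432, 0.0344]
eef_rot: [0.923, 0.384, -0.001, 0.0]
ft_force: [-0.3, -0.4, -1.1]
finger_gap: 0.033
```

```bash
python3 -c "
from meas import *
meas('dish','w4')"
```

```text
5.4667 [0.4738 0.2432 0.0344] [ 0.923  0.384 -0.001  0.   ] 0.033 [-0.3 -0.4 -1.1]
dish expected px [280. 262.] blob [282.5 230.2] [137  82] world [0.4868 0.2541 0.003 ] rect [484.4 253.5] [41.6 67.1] 45.2 circ [0.4778 0.2462] 0.035
```

View pics/w4.png

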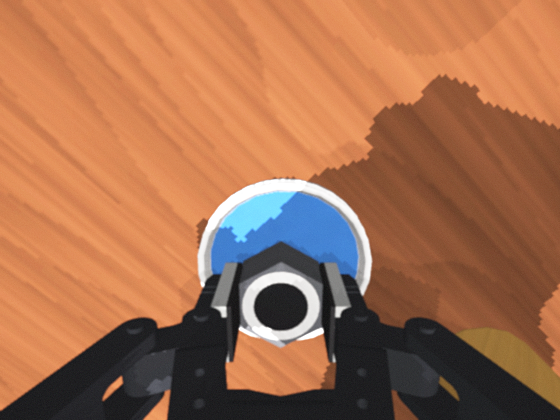

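The nut (280,305) is centred over the dish at (283,262). I'll lower it gently.

Call:
apply_moves:
  plan:
    - [0.3,0,0,0.002,0,0,0]
    - [0.3,0,0,0.004,0,0,0]
    - [0.3,0,0,0.006,0,0,0]
    - [0.3,0,0,0.008,0,0,0]
    - [0.3,0,0,0.009,0,0,0]
    - [0.3,0,0,0.009,0,0,0]

```text
time_s: 6.02
position: [0.4743, 0.2435, 0.0262]
eef_rot: [0.923, 0.384, -0.0, -0.0]
ft_force: [-0.3, -0.1, -2.3]
finger_gap: 0.0332
```

Call:
apply_moves:
  plan:
    - [0.3,0,0,0.001,0,0,0]
    - [0.3,0,0,0.002,0,0,0]
    - [0.3,0,0,0.002,0,0,0]

```text
time_s: 6.27
position: [0.4745, 0.2435, 0.0242]
eef_rot: [0.923, 0.384, -0.0, 0.0]
ft_force: [0.0, 0.2, -1.4]
finger_gap: 0.0331
```

Call:
apply_moves:
  plan:
    - [0.3,0,0,0.001,0,0,0]
    - [0.3,0,0,0.001,0,0,0]

```text
time_s: 6.43
position: [0.4745, 0.2436, 0.0241]
eef_rot: [0.923, 0.384, 0.0, 0.0]
ft_force: [-1.5, -1.0, 4.5]
finger_gap: 0.033
```

Call:
apply_moves:
  plan:
    - [0.3,0,0,0.001,0,0,0]
    - [0.3,0,0,0.001,0,0,0]

```text
time_s: 6.6
position: [0.4745, 0.2436, 0.0241]
eef_rot: [0.923, 0.384, 0.0, -0.0]
ft_force: [-3.7, -1.9, 11.7]
finger_gap: 0.0333
```

Contact at 11.7 N, so the nut is down. I'll back off a hair, open slightly and rise.

Call:
apply_moves:
  plan:
    - [0.3,0,0,-0.001,0,0,0]
    - [0.47,0,0,-0.001,0,0,0]
    - [0.47,0,0,-0.001,0,0,0]
    - [0.47,0,0,-0.001,0,0,0]
    - [0.47,0,0,-0.006,0,0,0]
    - [0.47,0,0,-0.015,0,0,0]
    - [0.47,0,0,-0.035,0,0,0]
    - [1,0,0,-0.06,0,0,0]

```text
time_s: 7.27
position: [0.4732, 0.2429, 0.082]
eef_rot: [0.923, 0.384, -0.002, 0.0]
ft_force: [0.5, -0.7, 0.2]
finger_gap: 0.0508
```

Call:
apply_moves:
  plan:
    - [1,0,0,-0.03,0,0,0]
    - [1,0,0,-0.065,0,0,0.08]
    - [1,0,0,-0.1,0,0,0.2]
    - [1,0.02,0.04,-0.115,0,0,0.32]
    - [1,0.035,0.08,-0.12,0,0,0.44]
    - [1,0.035,0.12,-0.12,0,0,0.44]
    - [1,0.035,0.13,-0.12,0,0,0.44]

```text
time_s: 7.85
position: [0.5962, 0.1736, 0.2039]
eef_rot: [0.985, 0.171, 0.003, 0.001]
ft_force: [-0.5, 0.4, 0.2]
finger_gap: 0.0854
```

```bash
python3 - <<'E'
from h import *
s=r.observe();im=capture("wrist");cv2.imwrite("pics/w5.png",im);print(s["position"],s["eef_rot"],s["ft_force"],s["qpos"][5],s["finger_gap"])
E
```

```text
[0.59621198 0.1736096  0.20393325] [9.85216931e-01 1.71286754e-01 2.79471130e-03 7.97400145e-04] [-0.46743196  0.39548503  0.18017916] 3.0816974348220865 0.08537182954443025
```

View pics/w5.png

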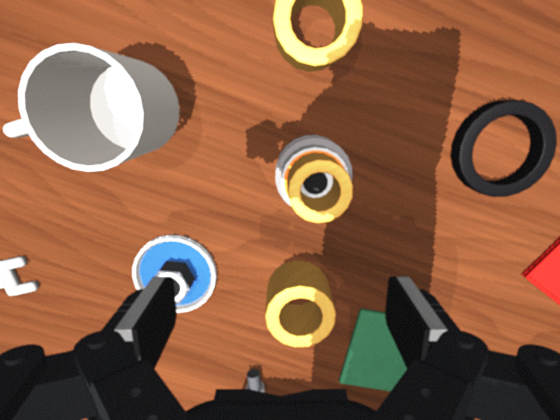

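The nut lies in the dish at (172,280). The bush's top ring in the stack is centred at (321,188).

```bash
python3 - <<'E'
from h import *
im=cv2.imread("pics/w5.png");C=cam("wrist")
c=blob(im,(321,188),(18,35),smin=120,vmin=170,win=38);w=world_contour(C,c,.088)
print(cen(c),onplane(C,cen(c),.088),cv2.minEnclosingCircle(w),cv2.minAreaRect(w*1000))
print(onplane(C,(321,188),.088))
s=r.observe();A=R.from_quat(s["eef_rot"]).as_matrix();p=onplane(C,cv2.minEnclosingCircle(c.astype(np.float32))[0],.088);print(p)
p=np.array(cv2.minAreaRect(w*1000)[0]+(0,))/1000
print("tool delta",A.T@(p-s["position"]))
E
```

```text
[321.35296717 187.05315657] [0.62221967 0.15230661 0.088     ] ((0.6191623210906982, 0.15384750068187714), 0.02422073669731617) ((618.6656494140625, 152.4831085205078), (44.59876251220703, 44.744834899902344), 60.069000244140625)
[0.62151079 0.1522894  0.088     ]
[0.62047946 0.1541193  0.088     ]
tool delta [0.01457333 0.02715951 0.20307619]
```

Call:
apply_moves:
  plan:
    - [1,0.01,0.016,0.01,0,0,0]
    - [1,0.0165,0.027,0.03,0,0,0]
    - [1,0.0165,0.027,0.055,0,0,0]
    - [1,0.0165,0.027,0.08,0,0,0]
    - [1,0.0165,0.027,0.105,0,0,0]
    - [1,0.0165,0.027,0.12,0,0,0]
    - [1,0.0165,0.027,0.129,0,0,0]
    - [1,0.0165,0.027,0.129,0,0,0]
  newtons: 40

```text
time_s: 8.57
position: [0.6139, 0.1571, 0.0711]
eef_rot: [0.985, 0.174, -0.003, 0.0]
ft_force: [-0.3, 0.5, -0.1]
finger_gap: 0.0853
```

```bash
python3 - <<'E'
from h import *
s=r.observe();im=capture("wrist");cv2.imwrite("pics/w6.png",im);C=cam("wrist",s);print(s["position"],s["eef_rot"],s["ft_force"])
p0=proj(C,[*s["position"][:2],.088]);c=blob(im,p0,(18,35),smin=100,vmin=90,win=70);w=world_contour(C,c,.088)
# ring by bore: fit ellipse of top ring lower/outer boundary
A=R.from_quat(s["eef_rot"]).as_matrix()
q=(np.c_[w,np.full(len(w),.088)]-s["position"])@A
print("tcp px",p0,"bbox px",c[:,0].min(0),c[:,0].max(0),"tool x/y ranges",q[:,:2].min(0),q[:,:2].max(0))
E
```

```text
[0.61385149 0.15707617 0.07105447] [ 9.84773815e-01  1.73821739e-01 -2.55545609e-03  8.01146745e-05] [-0.341642    0.46100262 -0.12259766]
tcp px [279.4038086  322.01375696] bbox px [232 252] [348 391] tool x/y ranges [-0.03103539 -0.01829682] [0.02734801 0.02516357]
```

View pics/w6.png

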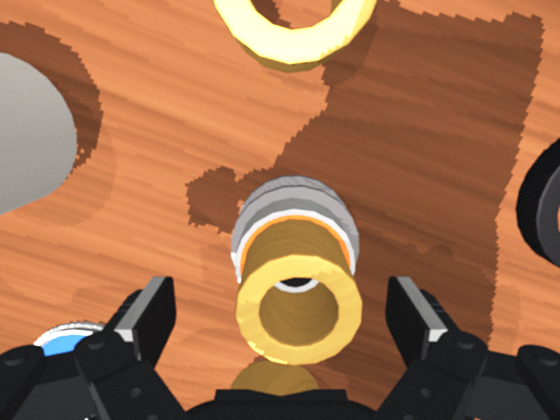

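The bush ring is centred at (299,309) against the TCP pixel (279,322). I'll shift +5 mm in x and +7 mm in y, and rise 3 mm.

Call:
apply_moves:
  plan:
    - [1,0.005,0.007,-0.003,0,0,0]
    - [1,0.005,0.007,-0.003,0,0,0]
    - [0.4,0.005,0.007,-0.003,0,0,0]
    - [0.4,0.005,0.007,-0.003,0,0,0]
    - [0.4,0.005,0.007,-0.003,0,0,0]
    - [0.4,0.005,0.007,-0.003,0,0,0]
    - [0.4,0.005,0.007,-0.003,0,0,0]
    - [0.4,0.005,0.007,-0.003,0,0,0]
  newtons: 40

```text
time_s: 9.28
position: [0.6237, 0.1524, 0.0773]
eef_rot: [0.985, 0.174, 0.001, -0.0]
ft_force: [-1.1, -0.1, 5.9]
finger_gap: 0.0446
```

Call:
apply_moves:
  plan:
    - [0.4,0,0,0,0,0,0]
    - [0.4,0,0,-0.003,0,0,0]
    - [0.4,0,0,-0.01,0,0,0]
    - [0.4,0,0,-0.022,0,0,0]
    - [0.4,0,0,-0.04,0,0,0]
    - [0.4,0,0,-0.06,0,0,0]
    - [0.4,0,0,-0.07,0,0,0]
    - [0.4,0,0,-0.07,0,0,0]

```text
time_s: 9.95
position: [0.6248, 0.1526, 0.1492]
eef_rot: [0.985, 0.174, 0.003, -0.0]
ft_force: [0.1, 1.7, -1.3]
finger_gap: 0.0451
```

```bash
python3 - <<'E'
from h import *
s=r.observe();im=capture("wrist");cv2.imwrite("pics/w7.png",im);C=cam("wrist",s);print(s["position"],s["eef_rot"],s["ft_force"],s["finger_gap"])
E
```

```text
[0.62481409 0.15259226 0.14920863] [ 9.84823601e-01  1.73539923e-01  2.51866730e-03 -1.60292280e-04] [ 0.08674107  1.6532466  -1.26051629] 0.04514845889748812
```

View pics/w7.png

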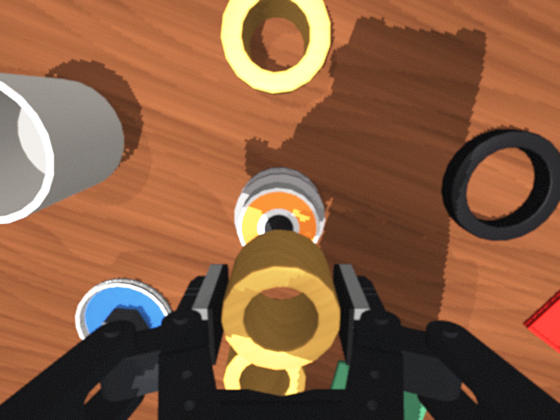

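The bush is held centred at (280,315), and the bearing stayed on the pulley at (278,205). Carrying it to the post.

Call:
apply_moves:
  plan:
    - [0.4,-0.004,0.004,-0.01,0,0,0]
    - [0.4,-0.015,0.016,-0.02,0,0,0]
    - [0.4,-0.035,0.038,-0.025,0,0,0]
    - [0.4,-0.059,0.063,-0.025,0,0,0]
    - [0.4,-0.083,0.089,-0.025,0,0,0]
    - [0.4,-0.107,0.115,-0.025,0,0,0]
    - [0.4,-0.131,0.141,-0.025,0,0,0]
    - [0.4,-0.155,0.167,-0.025,0,0,0]

```text
time_s: 10.67
position: [0.5324, -0.0601, 0.1714]
eef_rot: [0.985, 0.173, -0.001, 0.0]
ft_force: [1.5, -0.1, -1.5]
finger_gap: 0.0447
```

Call:
apply_moves:
  plan:
    - [0.4,-0.024,0.026,0,0,0,0]
    - [0.4,-0.048,0.052,0,0,0,0]
    - [0.4,-0.072,0.078,0,0,0,0]
    - [0.4,-0.096,0.104,0,0,0,0]
    - [0.4,-0.118,0.128,0,0,0,0]
    - [0.4,-0.134,0.145,0,0,0,0]
    - [0.4,-0.143,0.154,0,0,0,0]
    - [0.4,-0.146,0.157,0,0,0,0]

```text
time_s: 11.33
position: [0.449, -0.2572, 0.1714]
eef_rot: [0.985, 0.172, -0.0, -0.0]
ft_force: [-0.2, 0.2, -1.8]
finger_gap: 0.0447
```

Call:
apply_moves:
  plan:
    - [0.4,0,0,0,0,0,0]
    - [0.4,0,0,0,0,0,0]
    - [0.4,0,0,0,0,0,0]

```text
time_s: 11.58
position: [0.4514, -0.254, 0.1713]
eef_rot: [0.985, 0.174, 0.0, -0.0]
ft_force: [-0.1, 0.4, -2.2]
finger_gap: 0.0446
```

```bash
python3 -c "
from meas import *
meas('post','w8')
C=cam('wrist');print(proj(C,[.4525,-.2545,.07]))"
```

```text
11.5833 [ 0.4514 -0.254   0.1713] [ 0.985  0.174  0.    -0.   ] 0.0446 [-0.1  0.4 -2.2]
post expected px [281. 194.] blob [284.  189.2] [106  97] world [ 0.4574 -0.2552  0.01  ] rect [ 456.8 -255.4] [81.5 87.6] 17.7 circ [ 0.4536 -0.2565] 0.0443
[281.27821264 217.15621705]
```

View pics/w8.png

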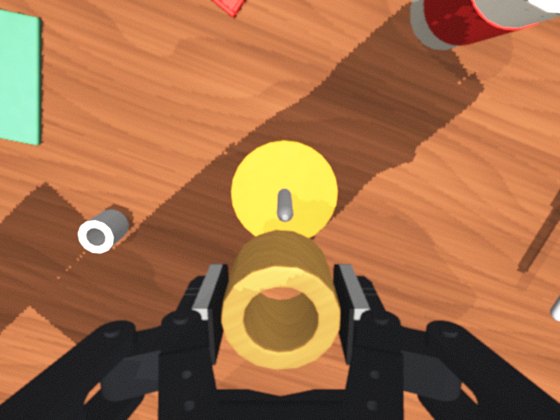

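Base centre is about (284.5,193) and the post tip (285,218), which puts the post near (0.453,-0.257). I'll correct by (+1,+3) mm and lower.

Call:
apply_moves:
  plan:
    - [0.4,0.001,0.003,0,0,0,0]
    - [0.4,0.001,0.003,0.01,0,0,0]
    - [0.4,0.001,0.003,0.028,0,0,0]
    - [0.4,0.001,0.003,0.046,0,0,0]
    - [0.4,0.001,0.003,0.06,0,0,0]
    - [0.4,0.001,0.003,0.072,0,0,0]
    - [0.4,0.001,0.003,0.082,0,0,0]
    - [0.4,0.001,0.003,0.082,0,0,0]

```text
time_s: 12.3
position: [0.4516, -0.2564, 0.0865]
eef_rot: [0.985, 0.174, -0.002, -0.002]
ft_force: [-0.6, 0.1, -1.9]
finger_gap: 0.0448
```

Call:
apply_moves:
  plan:
    - [0.4,0,0,0.01,0,0,0]
    - [0.4,0,0,0.02,0,0,0]
    - [0.4,0,0,0.03,0,0,0]
    - [0.4,0,0,0.037,0,0,0]
    - [0.4,0,0,0.042,0,0,0]
    - [0.4,0,0,0.045,0,0,0]
    - [0.4,0,0,0.045,0,0,0]
    - [0.4,0,0,0.045,0,0,0]

```text
time_s: 12.97
position: [0.4531, -0.2577, 0.0444]
eef_rot: [0.985, 0.174, 0.0, 0.0]
ft_force: [0.4, -0.2, -2.4]
finger_gap: 0.045
```

No side force, so the bush is over the post. Final millimetres now.

Call:
apply_moves:
  plan:
    - [0.4,0,0,0.002,0,0,0]
    - [0.4,0,0,0.0035,0,0,0]
    - [0.4,0,0,0.004,0,0,0]
    - [0.4,0,0,0.004,0,0,0]

```text
time_s: 13.3
position: [0.453, -0.2576, 0.0403]
eef_rot: [0.985, 0.174, 0.0, 0.0]
ft_force: [0.1, 0.4, -2.5]
finger_gap: 0.0448
```

Call:
apply_moves:
  plan:
    - [0.4,0,0,0.001,0,0,0]
    - [0.4,0,0,0.001,0,0,0]
    - [0.4,0,0,0.001,0,0,0]

```text
time_s: 13.55
position: [0.453, -0.2577, 0.0393]
eef_rot: [0.985, 0.174, -0.0, 0.0]
ft_force: [0.5, 0.8, -2.7]
finger_gap: 0.0448
```

Call:
apply_moves:
  plan:
    - [0.4,0,0,0.001,0,0,0]
    - [0.4,0,0,0.001,0,0,0]
    - [0.4,0,0,0.001,0,0,0]

```text
time_s: 13.8
position: [0.4531, -0.2577, 0.0392]
eef_rot: [0.985, 0.174, 0.0, 0.0]
ft_force: [-1.8, 1.5, 4.5]
finger_gap: 0.0449
```

Call:
apply_moves:
  plan:
    - [0.4,0,0,-0.0005,0,0,0]
    - [0.8,0,0,-0.001,0,0,0]
    - [0.8,0,0,-0.001,0,0,0]
    - [1,0,0,-0.001,0,0,0]
    - [1,0,0,-0.01,0,0,0]
    - [1,0,0,-0.03,0,0,0]
    - [1,0,0,-0.06,0,0,0]
    - [1,0,0,-0.09,0,0,0]

```text
time_s: 14.47
position: [0.4523, -0.2572, 0.129]
eef_rot: [0.985, 0.174, -0.001, -0.001]
ft_force: [0.1, -0.5, 0.5]
finger_gap: 0.0852
```

Call:
apply_moves:
  plan:
    - [1,0.01,-0.011,-0.035,0,0,0]
    - [1,0.03,-0.033,-0.05,0,0,0]
    - [1,0.055,-0.06,-0.05,0,0,0]
    - [1,0.08,-0.087,-0.05,0,0,0]
    - [1,0.105,-0.114,-0.05,0,0,0]
    - [1,0.13,-0.142,-0.05,0,0,0]
    - [1,0.155,-0.17,-0.05,0,0,0]
    - [1,0.18,-0.197,-0.05,0,0,0]

```text
time_s: 15.13
position: [0.5553, -0.0091, 0.1792]
eef_rot: [0.985, 0.174, 0.0, 0.0]
ft_force: [0.4, -0.1, -0.5]
finger_gap: 0.0851
```

Call:
apply_moves:
  plan:
    - [1,0.025,-0.027,0,0,0,0]
    - [1,0.05,-0.055,0,0,0,0]
    - [1,0.075,-0.082,0,0,0,0]
    - [1,0.1,-0.11,0,0,0,0]
    - [1,0.115,-0.125,0,0,0,0]
    - [1,0.119,-0.131,0,0,0,0]
    - [1,0.119,-0.131,0,0,0,0]
    - [1,0.119,-0.131,0,0,0,0]

```text
time_s: 15.8
position: [0.6214, 0.1523, 0.1783]
eef_rot: [0.985, 0.174, -0.0, 0.0]
ft_force: [-0.3, 0.0, -0.9]
finger_gap: 0.0855
```

```bash
python3 - <<'E'
from h import *
s=r.observe();im=capture("wrist");t=capture("top");C=cam("wrist",s);print(s["position"],s["eef_rot"],s["ft_force"],s["finger_gap"],proj(C,[.622,.153,.048]))
cv2.imwrite("pics/w9.png",np.hstack([cv2.resize(im[40:340,130:430],(400,400)),cv2.resize(t[210:310,334:434],(400,400),interpolation=2)]))
cv2.imwrite("pics/w9raw.png",im)
E
```

```text
[0.6214481  0.15230995 0.17832153] [ 9.84812380e-01  1.73620996e-01 -4.49817160e-04  3.51407259e-04] [-0.3211462   0.01928204 -0.8540645 ] 0.08549580506880428 [279.30836885 204.75139543]
```

View pics/w9.png

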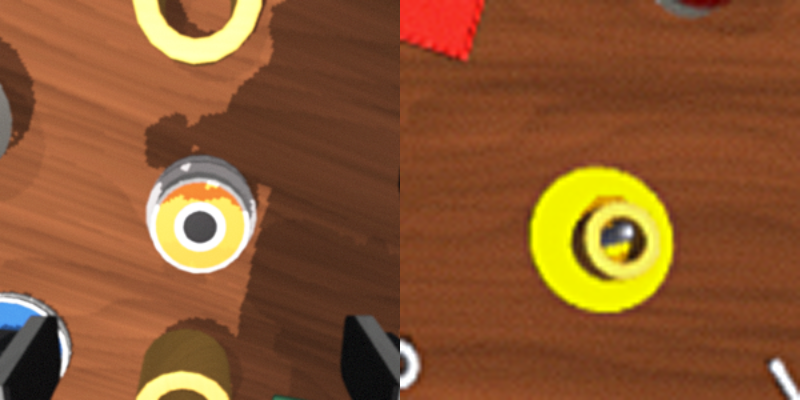

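The bush is seated round the post on its base (right crop, about (620,240)). The bearing top is at (281,210) in the wrist picture. I'll descend and measure closer.

Call:
apply_moves:
  plan:
    - [1,0,0,0.025,0,0,0]
    - [1,0,0,0.05,0,0,0]
    - [1,0,0,0.075,0,0,0]
    - [1,0,0,0.095,0,0,0]
    - [1,0,0,0.108,0,0,0]
    - [1,0,0,0.113,0,0,0]
    - [1,0,0,0.113,0,0,0]

```text
time_s: 16.48
position: [0.6207, 0.1509, 0.0641]
eef_rot: [0.985, 0.172, -0.002, 0.0]
ft_force: [0.1, -0.6, 0.2]
finger_gap: 0.0851
```

```bash
python3 - <<'E'
from h import *
s=r.observe();im=capture("wrist");C=cam("wrist",s);print(s["position"],s["eef_rot"],s["ft_force"])
cv2.imwrite("pics/w10.png",im);p=proj(C,[*s["position"][:2],.048]);print("tcp px",p)
g=cv2.cvtColor(im,cv2.COLOR_BGR2GRAY);x,y=map(int,p)
m=(g<75).astype(np.uint8)*255;w=np.zeros_like(m);w[max(0,y-60):y+60,x-50:x+50]=255;m&=w
cs,_=cv2.findContours(m,0,cv2.CHAIN_APPROX_NONE)
A=R.from_quat(s["eef_rot"]).as_matrix()
for c in cs:
    if cv2.contourArea(c)>60:
        e=cv2.minAreaRect(c);q=onplane(C,e[0],.048);print(cv2.contourArea(c),e,q,"tool",A.T@(q-s["position"]))
E
```

```text
[0.62065658 0.15094556 0.06407048] [ 9.85010696e-01  1.72485284e-01 -1.64849069e-03  1.97054550e-04] [ 0.05757384 -0.55104283  0.15504038]
tcp px [279.66359637 278.21497361]
213.5 ((320.5, 325.0), (24.0, 15.0), 90.0) [0.60423298 0.12475255 0.048     ] tool [-0.02429334  0.01905662  0.01614767]
1223.5 ((277.25, 282.75), (39.59797668457031, 38.890872955322266), 45.0) [0.61815556 0.15119666 0.048     ] tool [-0.00221358 -0.00108311  0.0160781 ]
```

View pics/w10.png

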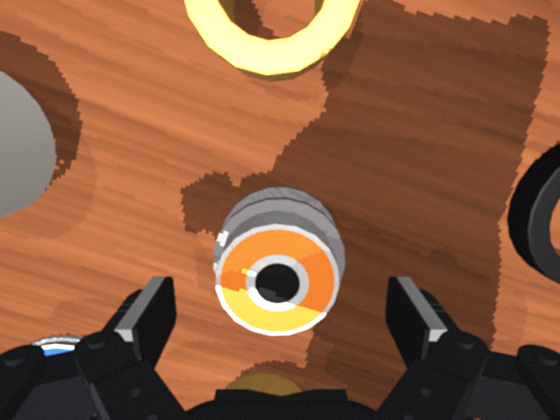

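The bearing bore is centred at (277,283) between the pads, about (-2,-1) mm off. I'll lower 21 mm and close.

Call:
apply_moves:
  plan:
    - [1,-0.001,-0.001,0.01,0,0,0]
    - [1,-0.001,-0.001,0.018,0,0,0]
    - [1,-0.001,-0.001,0.021,0,0,0]
    - [1,-0.001,-0.001,0.021,0,0,0]
    - [0.55,-0.001,-0.001,0.021,0,0,0]
    - [0.55,-0.001,-0.001,0.021,0,0,0]
    - [0.55,-0.001,-0.001,0.021,0,0,0]
    - [0.55,-0.001,-0.001,0.021,0,0,0]
  newtons: 50

```text
time_s: 17.2
position: [0.6214, 0.1536, 0.0452]
eef_rot: [0.985, 0.174, 0.001, -0.0]
ft_force: [0.5, -0.3, 2.2]
finger_gap: 0.0541
```

Call:
apply_moves:
  plan:
    - [0.55,0,0,0,0,0,0]
    - [0.55,0,0,0,0,0,0]

```text
time_s: 17.37
position: [0.6214, 0.1536, 0.0452]
eef_rot: [0.985, 0.174, 0.001, -0.0]
ft_force: [-0.2, -0.1, 4.6]
finger_gap: 0.0541
```

Call:
apply_moves:
  plan:
    - [0.55,0,0,-0.002,0,0,0]
    - [0.55,0,0,-0.006,0,0,0]
    - [0.55,0,0,-0.014,0,0,0]
    - [0.55,0,0,-0.028,0,0,0]
    - [0.55,0,0,-0.046,0,0,0]
    - [0.55,0,0,-0.066,0,0,0]
    - [0.55,0,0,-0.08,0,0,0]
    - [0.55,0,0,-0.085,0,0,0]

```text
time_s: 18.03
position: [0.6219, 0.1537, 0.1324]
eef_rot: [0.985, 0.174, 0.002, -0.0]
ft_force: [-0.4, -0.1, -1.9]
finger_gap: 0.0538
```

Call:
apply_moves:
  plan:
    - [0.55,-0.003,0.01,0,0,0,0]
    - [0.55,-0.012,0.033,0,0,0,0]
    - [0.55,-0.025,0.068,0,0,0,0]
    - [0.55,-0.038,0.103,0,0,0,0]
    - [0.55,-0.051,0.138,0,0,0,0]
    - [0.55,-0.064,0.173,0,0,0,0]
    - [0.55,-0.077,0.208,0,0,0,0]
    - [0.55,-0.087,0.238,0,0,0,0]

```text
time_s: 18.7
position: [0.6183, -0.1033, 0.1276]
eef_rot: [0.985, 0.173, -0.002, -0.0]
ft_force: [-0.1, -0.2, -2.4]
finger_gap: 0.0537
```

Call:
apply_moves:
  plan:
    - [0.55,-0.007,0.02,0,0,0,0]
    - [0.55,-0.013,0.035,0,0,0,0]
    - [0.55,-0.015,0.041,0,0,0,0]
    - [0.55,-0.015,0.041,0,0,0,0]
    - [0.55,-0.015,0.041,0,0,0,0]

```text
time_s: 19.12
position: [0.6194, -0.1435, 0.1283]
eef_rot: [0.985, 0.173, -0.001, -0.001]
ft_force: [0.2, -1.3, -3.5]
finger_gap: 0.0542
```

```bash
python3 -c "
from meas import *
meas('tray','w11')"
```

```text
19.1167 [ 0.6194 -0.1435  0.1283] [ 0.985  0.173 -0.001 -0.001] 0.0542 [ 0.2 -1.3 -3.5]
tray expected px [282. 207.] blob [282.3 191.4] [139 112] world [ 0.6319 -0.1405  0.005 ] rect [ 630.2 -140.5] [ 82.4 102.8] 18.1 circ [ 0.6227 -0.1414] 0.0548
```

View pics/w11.png

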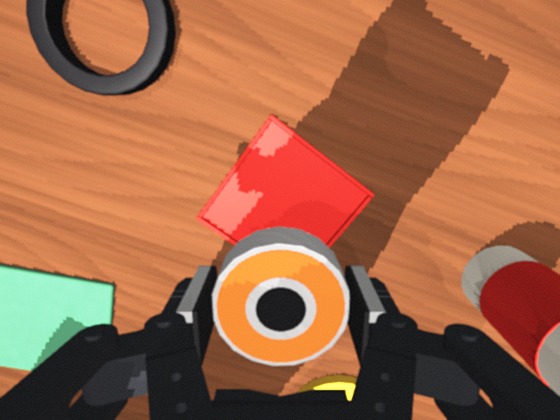

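The tray corners are at (272,116), (199,217) and (374,194), so its centre is (286.5,205.5), about (+4,+4) mm from the bearing. The bearing is level in the jaws at (282,306).

Call:
apply_moves:
  plan:
    - [0.55,0.004,0.004,0.01,0,0,0]
    - [0.55,0.004,0.004,0.028,0,0,0]
    - [0.55,0.004,0.004,0.048,0,0,0]
    - [0.55,0.004,0.004,0.066,0,0,0]
    - [0.55,0.004,0.004,0.08,0,0,0]
    - [0.55,0.004,0.004,0.088,0,0,0]
    - [0.55,0.004,0.004,0.092,0,0,0]
    - [0.55,0.004,0.004,0.092,0,0,0]

```text
time_s: 19.83
position: [0.6248, -0.1451, 0.036]
eef_rot: [0.985, 0.174, -0.001, -0.0]
ft_force: [-0.9, 0.0, -1.9]
finger_gap: 0.0539
```

Call:
apply_moves:
  plan:
    - [0.55,0,0,0.003,0,0,0]
    - [0.55,0,0,0.006,0,0,0]
    - [0.55,0,0,0.009,0,0,0]
    - [0.55,0,0,0.011,0,0,0]
    - [0.55,0,0,0.011,0,0,0]
    - [0.55,0,0,0.011,0,0,0]

```text
time_s: 20.33
position: [0.6252, -0.1462, 0.0263]
eef_rot: [0.985, 0.173, -0.0, -0.0]
ft_force: [-0.0, 1.2, -1.7]
finger_gap: 0.0535
```

Call:
apply_moves:
  plan:
    - [0.55,0,0,0.002,0,0,0]
    - [0.55,0,0,0.004,0,0,0]
    - [0.55,0,0,0.005,0,0,0]
    - [0.55,0,0,0.005,0,0,0]

```text
time_s: 20.67
position: [0.625, -0.146, 0.0209]
eef_rot: [0.985, 0.174, -0.0, -0.0]
ft_force: [0.2, 0.1, -2.9]
finger_gap: 0.0544
```

Call:
apply_moves:
  plan:
    - [0.55,0,0,0.001,0,0,0]
    - [0.55,0,0,0.001,0,0,0]
    - [0.55,0,0,0.001,0,0,0]

```text
time_s: 20.92
position: [0.6253, -0.1461, 0.0203]
eef_rot: [0.985, 0.174, 0.0, 0.0]
ft_force: [-0.0, -0.1, -2.8]
finger_gap: 0.0539
```

Call:
apply_moves:
  plan:
    - [0.55,0,0,0.001,0,0,0]
    - [0.55,0,0,0.001,0,0,0]
    - [0.55,0,0,0.001,0,0,0]

```text
time_s: 21.17
position: [0.6253, -0.1461, 0.0202]
eef_rot: [0.985, 0.174, 0.0, 0.0]
ft_force: [-2.5, 0.6, 4.7]
finger_gap: 0.0539
```

Contact felt. Release, rise, return to the pulley.

Call:
apply_moves:
  plan:
    - [0.55,0,0,-0.0005,0,0,0]
    - [0.75,0,0,-0.001,0,0,0]
    - [0.75,0,0,-0.001,0,0,0]
    - [0.75,0,0,-0.001,0,0,0]
    - [0.75,0,0,-0.01,0,0,0]
    - [0.9,0,0,-0.03,0,0,0]
    - [1,0,0,-0.06,0,0,0]
    - [1,0,0,-0.09,0,0,0]

```text
time_s: 21.83
position: [0.6245, -0.1459, 0.1097]
eef_rot: [0.985, 0.174, -0.001, -0.0]
ft_force: [1.1, -0.5, 0.8]
finger_gap: 0.0859
```

Call:
apply_moves:
  plan:
    - [1,0.003,-0.01,-0.02,0,0,0]
    - [1,0.012,-0.035,-0.03,0,0,0]
    - [1,0.024,-0.07,-0.03,0,0,0]
    - [1,0.036,-0.105,-0.03,0,0,0]
    - [1,0.048,-0.14,-0.03,0,0,0]
    - [1,0.06,-0.175,-0.03,0,0,0]
    - [1,0.072,-0.21,-0.03,0,0,0]
    - [1,0.084,-0.243,-0.03,0,0,0]

```text
time_s: 22.5
position: [0.621, 0.113, 0.1402]
eef_rot: [0.985, 0.174, 0.001, -0.0]
ft_force: [0.9, 0.0, 0.5]
finger_gap: 0.0853
```

Call:
apply_moves:
  plan:
    - [1,0.01,-0.03,0.01,0,0,0]
    - [1,0.014,-0.04,0.035,0,0,0]
    - [1,0.014,-0.04,0.06,0,0,0]
    - [1,0.014,-0.04,0.075,0,0,0]
    - [1,0.014,-0.04,0.08,0,0,0]
    - [1,0.014,-0.04,0.08,0,0,0]
    - [1,0.014,-0.04,0.08,0,0,0]

```text
time_s: 23.08
position: [0.6213, 0.1533, 0.0602]
eef_rot: [0.985, 0.173, 0.001, -0.0]
ft_force: [-0.2, -0.0, -0.1]
finger_gap: 0.0853
```

```bash
python3 - <<'E'
from h import *
s=r.observe();im=capture("wrist");t=capture("top");C=cam("wrist",s);print(s["position"],s["eef_rot"],s["ft_force"],s["finger_gap"],"tcp px",proj(C,[*s["position"][:2],.028]))
cv2.imwrite("pics/w12raw.png",im)
b=cv2.resize(t[160:250,295:385],(420,420),interpolation=2)
cv2.imwrite("pics/w12.png",np.hstack([im[:,90:470],b]))
E
```

```text
[0.62129038 0.15326373 0.06023026] [ 9.84866277e-01  1.73315017e-01  5.67094521e-04 -2.67493313e-05] [-0.20157645 -0.03713346 -0.14662471] 0.08529184956038155 tcp px [279.72352675 262.74468334]
```

View pics/w12.png

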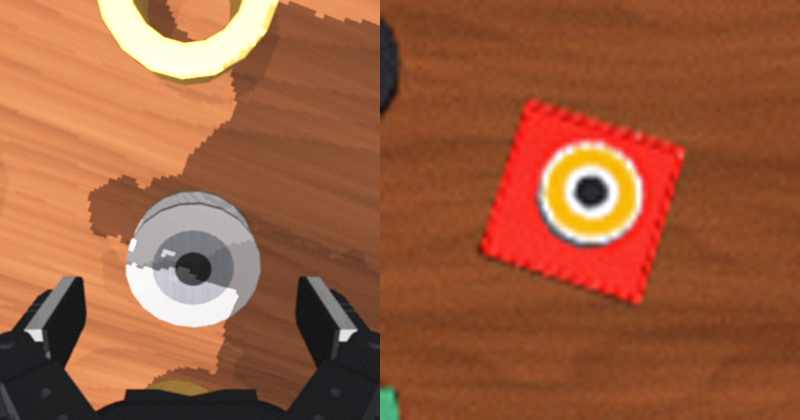

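The bearing sits centred in the tray (590,192 in the right crop). The pulley top is at (282,267) in the wrist picture, about (-2,+1) mm off. That's 16 pictures, so I work by numbers from here.

Call:
apply_moves:
  plan:
    - [1,-0.002,0.001,0.012,0,0,0]
    - [1,-0.002,0.001,0.026,0,0,0]
    - [1,-0.002,0.001,0.037,0,0,0]
    - [1,-0.002,0.001,0.042,0,0,0]
    - [1,-0.002,0.001,0.042,0,0,0]
    - [1,-0.002,0.001,0.042,0,0,0]
  newtons: 50

```text
time_s: 23.68
position: [0.6193, 0.1517, 0.0176]
eef_rot: [0.985, 0.173, 0.0, -0.0]
ft_force: [0.4, -0.8, -0.1]
finger_gap: 0.0853
```

Call:
apply_moves:
  plan:
    - [0.65,0,0,0,0,0,0]
    - [0.65,0,0,0,0,0,0]
    - [0.65,0,0,0,0,0,0]
    - [0.65,0,0,0,0,0,0]
    - [0.65,0,0,0,0,0,0]
    - [0.65,0,0,0,0,0,0]
  newtons: 50

```text
time_s: 24.18
position: [0.6202, 0.1519, 0.0188]
eef_rot: [0.985, 0.173, 0.001, 0.0]
ft_force: [-0.1, -0.6, 5.6]
finger_gap: 0.0643
```

Call:
apply_moves:
  plan:
    - [0.65,0,0,-0.002,0,0,0]
    - [0.65,0,0,-0.006,0,0,0]
    - [0.65,0,0,-0.016,0,0,0]
    - [0.65,0,0,-0.034,0,0,0]
    - [0.65,0,0,-0.056,0,0,0]
    - [0.65,0,0,-0.08,0,0,0]
    - [0.65,0,0,-0.096,0,0,0]
    - [0.65,0,0,-0.1,0,0,0]

```text
time_s: 24.85
position: [0.621, 0.1523, 0.1214]
eef_rot: [0.985, 0.174, 0.003, -0.0]
ft_force: [1.4, 0.4, -2.0]
finger_gap: 0.0642
```

Call:
apply_moves:
  plan:
    - [0.65,-0.009,0.004,0,0,0,0]
    - [0.65,-0.03,0.013,0,0,0,0]
    - [0.65,-0.06,0.027,0,0,0,0]
    - [0.65,-0.09,0.04,0,0,0,0]
    - [0.65,-0.12,0.053,0,0,0,0]
    - [0.65,-0.15,0.067,0,0,0,0]
    - [0.65,-0.178,0.079,0,0,0,0]
    - [0.65,-0.194,0.086,0,0,0,0]

```text
time_s: 25.52
position: [0.4621, 0.0029, 0.1162]
eef_rot: [0.985, 0.173, -0.002, -0.0]
ft_force: [-0.1, -0.0, -2.8]
finger_gap: 0.0644
```

Call:
apply_moves:
  plan:
    - [0.65,-0.006,0.003,0,0,0,0]
    - [0.65,-0.008,0.003,0,0,0,0]
    - [0.65,-0.008,0.003,0,0,0,0]
    - [0.65,-0.008,0.003,0,0,0,0]

```text
time_s: 25.85
position: [0.4607, -0.0004, 0.1174]
eef_rot: [0.985, 0.174, 0.001, -0.0]
ft_force: [-0.2, 0.8, -3.4]
finger_gap: 0.0647
```

```bash
python3 - <<'E'
from meas import *
meas('pad','w13',95)
im=cv2.imread('pics/w13.png');C=cam('wrist')
c=blob(im,(280,200),(60,90),win=110)
print(cv2.approxPolyDP(c,4,True)[:,0].tolist())
for uv in cv2.approxPolyDP(c,4,True)[:,0]:print(onplane(C,uv,.006).round(4))
E
```

```text
25.85 [ 4.607e-01 -4.000e-04  1.174e-01] [ 0.985  0.174  0.001 -0.   ] 0.0647 [-0.2  0.8 -3.4]
pad expected px [281. 214.] blob [297.5 182.4] [141 106] world [ 0.4858 -0.0039  0.006 ] rect [ 4.802e+02 -1.000e-01] [57.9 92.4] 8.6 circ [0.48 0.  ] 0.0543
[[229, 133], [286, 147], [260, 162], [252, 153], [230, 152], [224, 170], [227, 199], [247, 199], [259, 211], [282, 207], [311, 213], [344, 239], [364, 160]]
[0.5014 0.0499 0.006 ]
[0.5057 0.0118 0.006 ]
[0.4904 0.0247 0.006 ]
[0.4942 0.0317 0.006 ]
[0.4899 0.0456 0.006 ]
[0.477  0.0457 0.006 ]
[0.4584 0.0377 0.006 ]
[0.4631 0.0248 0.006 ]
[0.4577 0.0142 0.006 ]
[4.659e-01 1.000e-04 6.000e-03]
[ 0.4688 -0.0204  0.006 ]
[ 0.4587 -0.0497  0.006 ]
[ 0.5154 -0.0401  0.006 ]
```

Call:
apply_moves:
  plan:
    - [0.65,0.001,0.002,0.01,0,0,0]
    - [0.65,0.001,0.002,0.026,0,0,0]
    - [0.65,0.001,0.002,0.044,0,0,0]
    - [0.65,0.001,0.002,0.06,0,0,0]
    - [0.65,0.001,0.002,0.072,0,0,0]
    - [0.65,0.001,0.002,0.079,0,0,0]
    - [0.65,0.001,0.002,0.082,0,0,0]
    - [0.65,0.001,0.002,0.082,0,0,0]

```text
time_s: 26.57
position: [0.4611, -0.0022, 0.0344]
eef_rot: [0.985, 0.174, -0.001, -0.0]
ft_force: [0.2, 0.0, -2.8]
finger_gap: 0.0644
```

Call:
apply_moves:
  plan:
    - [0.65,0,0,0.002,0,0,0]
    - [0.65,0,0,0.004,0,0,0]
    - [0.65,0,0,0.006,0,0,0]
    - [0.65,0,0,0.006,0,0,0]

```text
time_s: 26.9
position: [0.4615, -0.0025, 0.0294]
eef_rot: [0.985, 0.174, 0.0, 0.0]
ft_force: [0.7, -0.4, -2.8]
finger_gap: 0.0644
```

```bash
python3 - <<'E'
from h import *
s=r.observe();im=capture("wrist");cv2.imwrite("pics/w14.png",im);C=cam("wrist",s);print(s["position"],s["eef_rot"],s["ft_force"],s["finger_gap"])
c=blob(im,(280,230),(60,90),win=140);w=world_contour(C,c,.006)
for eps in(5,):
    a=cv2.approxPolyDP(c,eps,True)[:,0]
    for uv in a:print(uv,onplane(C,uv,.006).round(4))
E
```

```text
[ 0.46148352 -0.0024626   0.02943756] [9.84829599e-01 1.73524040e-01 2.58374195e-04 4.13838869e-05] [ 0.73880821 -0.44195674 -2.75328809] 0.06436198670441402
[195 152] [0.5013 0.0499 0.006 ]
[275 170] [0.5055 0.0156 0.006 ]
[252 206] [0.487  0.0198 0.006 ]
[231 211] [0.4816 0.0277 0.006 ]
[228 223] [0.4758 0.0273 0.006 ]
[209 226] [0.4715 0.0349 0.006 ]
[187 205] [0.4776 0.0468 0.006 ]
[178 277] [0.4422 0.0413 0.006 ]
[185 266] [0.4488 0.0397 0.006 ]
[203 268] [0.4507 0.0316 0.006 ]
[234 221] [0.4776 0.0251 0.006 ]
[288 206] [0.4924 0.0048 0.006 ]
[331 225] [ 0.4906 -0.0163  0.006 ]
[358 269] [ 0.4748 -0.0364  0.006 ]
[376 266] [ 0.4791 -0.0437  0.006 ]
[381 273] [ 0.4766 -0.0473  0.006 ]
[403 192] [ 0.5154 -0.04    0.006 ]
```

The pad centre agrees with the TCP to about 1 mm. Final lowering.

Call:
apply_moves:
  plan:
    - [0.65,0.001,0,0.002,0,0,0]
    - [0.65,0.001,0,0.0035,0,0,0]
    - [0.65,0.001,0,0.0035,0,0,0]

```text
time_s: 27.2
position: [0.4622, -0.0021, 0.0256]
eef_rot: [0.985, 0.173, -0.0, -0.0]
ft_force: [-0.7, -0.4, -3.0]
finger_gap: 0.0642
```

Call:
apply_moves:
  plan:
    - [0.65,0,0,0.001,0,0,0]
    - [0.65,0,0,0.001,0,0,0]
    - [0.65,0,0,0.001,0,0,0]

```text
time_s: 27.45
position: [0.4623, -0.0021, 0.0248]
eef_rot: [0.985, 0.173, 0.0, -0.0]
ft_force: [0.9, -0.5, -3.1]
finger_gap: 0.0643
```

Call:
apply_moves:
  plan:
    - [0.65,0,0,0.001,0,0,0]
    - [0.65,0,0,0.001,0,0,0]
    - [0.65,0,0,0.001,0,0,0]

```text
time_s: 27.7
position: [0.4623, -0.0021, 0.0247]
eef_rot: [0.985, 0.174, 0.0, 0.0]
ft_force: [-2.3, 0.7, 5.4]
finger_gap: 0.0642
```

Call:
apply_moves:
  plan:
    - [0.65,0,0,-0.0005,0,0,0]
    - [1,0,0,-0.001,0,0,0]
    - [1,0,0,-0.001,0,0,0]
    - [1,0,0,-0.001,0,0,0]
    - [1,0,0,-0.01,0,0,0]
    - [1,0,0,-0.03,0,0,0]
    - [1,0,0,-0.06,0,0,0]
    - [1,0,0,-0.1,0,0,0]

```text
time_s: 28.37
position: [0.46, -0.0021, 0.1233]
eef_rot: [0.985, 0.174, -0.003, -0.001]
ft_force: [1.4, -0.3, -0.7]
finger_gap: 0.0855
```

Call:
apply_moves:
  plan:
    - [1,-0.02,0,-0.02,0,0,0]
    - [1,-0.045,0,-0.035,0,0,0]
    - [1,-0.075,0,-0.04,0,0,0]
    - [1,-0.105,0,-0.04,0,0,0]
    - [1,-0.13,0,-0.04,0,0,0]
    - [1,-0.14,0,-0.04,0,0,0]
    - [1,-0.14,0,-0.04,0,0,0]
    - [1,-0.14,0,-0.04,0,0,0]

```text
time_s: 29.03
position: [0.3317, -0.0501, 0.1645]
eef_rot: [0.985, 0.173, 0.001, 0.0]
ft_force: [0.2, 0.6, 0.7]
finger_gap: 0.0854
```

```bash
python3 - <<'E'
from h import *
np.set_printoptions(precision=4,suppress=True)
s=r.observe();print(s["time_s"],s["position"],s["finger_gap"],s["ft_force"])
C0=cam("top");t0=cv2.imread("pics/top0.png");im=capture("top");cv2.imwrite("pics/topE.png",im);cv2.imwrite("pics/sceneE.png",capture("scene"));cv2.imwrite("pics/wE.png",capture("wrist"))
d=cv2.absdiff(im,t0).max(2);d=(d>40).astype(np.uint8)
n,l,st,ce=cv2.connectedComponentsWithStats(cv2.morphologyEx(d,cv2.MORPH_OPEN,np.ones((2,2))))
for i in range(1,n):
    if st[i,4]>25:print(st[i],ce[i].round(1))
exp=dict(nut=(.475,.243,.025),bush=(.453,-.257,.05),bearing=(.625,-.146,.023),pulley=(.462,-.002,.034),mug=(.6225,.31,.09),can=(.62,-.318,.16))
for k,p in exp.items():print(k,proj(C0,p).round(1))
C=cam("wrist",s);print("pulley in wrist",proj(C,exp["pulley"]))
E
```

```text
29.0333 [ 0.3317 -0.0501  0.1645] 0.08535602107845092 [0.2049 0.5742 0.6679]
[209 183  30  32 661] [222.7 198.9]
[329 191  24  23 421] [340.4 202.1]
[177 248  18  18 240] [185.6 257.1]
[270 249  29  31 686] [283.7 264. ]
[  268   252   116   168 13706] [327.7 349.8]
[378 260  22  22 328] [388.4 270.5]
[ 382  315  147   86 5372] [454.3 357.1]
[449 342  26  42 140] [460.6 362.2]
[246 372  27  24 220] [258.4 381.4]
[234 397  18  23 264] [242.9 410.9]
nut [182.2 254.5]
bush [388.8 267.6]
bearing [339.5 199.3]
pulley [281.6 261.9]
mug [152.5 189. ]
can [427.2 187.9]
pulley in wrist [278.4436  -3.5079]
```

```bash
python3 - <<'E'
from h import *
im=cv2.imread("pics/topE.png");C=cam("top")
m=cv2.inRange(cv2.cvtColor(im,cv2.COLOR_BGR2HSV),(60,80,50),(90,255,255));w=np.zeros_like(m);w[235:295,250:312]=255;m&=w
c=blob(im,(282,264),(60,90),smin=80,win=32);h=np.zeros_like(m);cv2.fillPoly(h,[cv2.convexHull(c)],255)
hole=h&~m;hole=cv2.morphologyEx(hole,cv2.MORPH_OPEN,np.ones((3,3)))
n,l,st,ce=cv2.connectedComponentsWithStats(hole)
for i in range(1,n):
    if st[i,4]>30:print(st[i],ce[i])
print("pad hull",cen(cv2.convexHull(c)),onplane(C,cen(cv2.convexHull(c)),.006),cv2.minAreaRect(c))
for p in("[.4598,-.002]",):print(proj(C,[.4598,-.0021,.02]),proj(C,[.4598,-.0021,.006]))
for y in range(242,290,3):print("".join("#" if m[y,x] else "." for x in range(255,310)))
E
```

```text
[268 249  28  28 611] [281.67430442 262.79050736]
pad hull [281.53916341 263.73409172] [ 0.45992717 -0.00205501  0.006     ] ((281.5923156738281, 263.7384948730469), (37.83059310913086, 37.70655822753906), 82.87498474121094)
[281.5920559  263.29470227] [281.55606281 263.78581173]
.......................................................
........................###################............
......######################################...........
.......#############...............#########...........
.......#########......................#######..........
.......########.........................#####..........
........######...........................####..........
........#####............................#####.........
........######..........................######.........
.........######........................########........
.........#######......................#########........
.........###########..............##############.......
..........######################################.......
..........###############################..............
...........#######.....................................
.......................................................
```

The pulley is centred to about 1 px with green all round. The top picture has changed only at the stack, the four places, and the arm with its shadow. Handing in.

```bash
python3 -c "
from workcell import order
print(order.finish_job())"
```

```text
the job is handed in; nothing more can be done
None
```

I took the stack apart in order and handed the job in at about 29 s of the 131 s. The nut is in the blue dish, the bush is over the post, the bearing is in the red tray and the pulley is on the green pad. Each part was lowered until the wrist force showed contact (about 5–12 N), then released.

**Last checks:**
- **Pulley:** centred on the pad to about 1 px (roughly 2 mm), with green showing all round.
- **Nut, bush and bearing:** close or top views after release show all three in place. The final top picture puts them within a few millimetres of their centres.
- **Mug and can:** no change at either between the first and last top pictures.
- **Robot:** gripper open and clear of everything, with force readings at noise level.

**Disagreements:**
- The scene camera put some places up to about 8 mm from the top camera, so I relied on the top and wrist cameras.
- The wrist camera's distant views differed from its near views by 2–4 mm, so I corrected at close range before each grasp.
- I used all 16 pictures before the pulley was placed, so that placing was checked from image data only. The nut's and bush's flatness were judged by view and contact height, not measured.

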